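# Sort the spare hardware into the bench trays

## Task

Tidy the spare hardware on the garage bench: lay both hexagon nuts flat, side by side, in the oblong tray, stand both wrench sockets upright in the round tray, and stand the steel L-bracket upright on its foot in the square tray. The bracket still hangs by its keyhole on the screw of the plywood panel, so lift it until the wide part of the keyhole is over the screw head, then draw it off. Leave the small tin standing where it is.

Things in the scene. Friction and masses are not known exactly. Their poses are not given: they have to be found in the camera images.
- nut_a_c (a point): steel hexagon nut (one of two alike), 50 mm across the flats, 58 mm across the corners, 28 mm thick, with a 32 mm bore, lying flat on the bench; 0.28 kg. The point is its centre, 14 mm above its underside; its z axis is up along the bore and its x axis points square out of one of the six flats (flats every 60 degrees).
- nut_b_c (a point): steel hexagon nut (one of two alike), 50 mm across the flats, 58 mm across the corners, 28 mm thick, with a 32 mm bore, lying flat on the bench; 0.28 kg. The point is its centre, 14 mm above its underside; its z axis is up along the bore and its x axis points square out of one of the six flats (flats every 60 degrees).
- socket_a_c (a point): dark steel wrench socket (one of two alike), a plain round cylinder 38 mm in diameter and 50 mm tall with a dark round recess in its top, standing upright on the bench; 0.25 kg. The point is its centre, 25 mm above its underside; its z axis is up.
- socket_b_c (a point): dark steel wrench socket (one of two alike), a plain round cylinder 38 mm in diameter and 50 mm tall with a dark round recess in its top, standing upright on the bench; 0.25 kg. The point is its centre, 25 mm above its underside; its z axis is up.
- bracket_c (a point): Steel L-bracket, 60 (x) by 50 (y) by 110 mm (z); the point is that box's centre. Upright plate 6 mm thick at its -x side; 6 mm foot along the bottom to +x. Keyhole in mid-plate: 24 mm square opening centred 36 mm above underside, 9 mm slot above it up to 56 mm. Hangs plate to panel, top 37 mm clear of the panel to pinch across the 50 mm. Raise 17 mm (13-20), then draw off 20 mm or more. 0.3 kg.
- board: Fixed upright plywood panel, 18 mm thick, 140 wide, 130 tall; base behind it 18 mm high, 105 mm deep. Origin on the bench under the middle of the front face; x points out of that face, away from the robot, the way the bracket draws off; z up. Screw on the middle line 110 mm up: shank 6 mm thick, 9 mm long, then head 16 mm in diameter, 4 mm thick. The hung bracket's x is parallel to it.
- tray_oblong: fixed shallow oblong bare-metal tray for nuts, 116 mm (its x) by 176 mm (its y), rim 15 mm high, walls and floor 3 mm thick. Origin at the centre of its underside on the bench, z up.
- tray_round: fixed shallow round bare-metal tray for sockets, 130 mm outside diameter, rim 15 mm high, wall and floor 3 mm thick. Origin at the centre of its underside on the bench, z up.
- tray_square: fixed shallow square bare-metal tray for the bracket, 110 mm by 110 mm, rim 15 mm high, walls and floor 3 mm thick. Origin at the centre of its underside on the bench, z up, x and y along its sides.
- tin_c (a point): small closed tin with a paper label, 66 mm in diameter and 70 mm tall, standing on the bench, not to be moved. The point is its centre, 35 mm above the bench.
Not all that is in view belongs to the job. Leave any green or pink look-alike of the part that bears socket_a_c alone.

How it is judged:
At the end, for the whole second after the job is handed in: Nuts flat on the oblong tray's floor, sockets upright on the round tray's floor, bracket upright on its foot on the square tray's floor: inside the rim, within 5 mm of resting height, 0.12 rad of upright, released and at rest; the tin upright, within 30 mm of its start (x of nut_a_c in the frame of tray_oblong between -0.032 and 0.032 m and y of nut_a_c in the frame of tray_oblong between -0.062 and 0.062 m and z of nut_a_c in the frame of tray_oblong between 0.013 and 0.021 m and angle between each of nut_a_c, nut_b_c, socket_a_c, socket_b_c, bracket_c's own z axis and vertical below 0.12 rad and x of nut_b_c in the frame of tray_oblong between -0.032 and 0.032 m and y of nut_b_c in the frame of tray_oblong between -0.062 and 0.062 m and z of nut_b_c in the frame of tray_oblong between 0.013 and 0.021 m and horizontal distance between each of socket_a_c, socket_b_c and tray_round below 0.045 m and z of socket_a_c in the frame of tray_round between 0.024 and 0.032 m and z of socket_b_c in the frame of tray_round between 0.024 and 0.032 m and x of bracket_c in the frame of tray_square between -0.03 and 0.03 m and y of bracket_c in the frame of tray_square between -0.03 and 0.03 m and z of bracket_c in the frame of tray_square between 0.054 and 0.063 m and linear speed of each of nut_a, nut_b, socket_a, socket_b, bracket below 0.02 m/s and angular speed of each of nut_a, nut_b, socket_a, socket_b, bracket below 0.2 rad/s); the robot touches nothing.
It fails at once if the tin is pushed more than 30 mm or knocked over (distance of tin_c from where it was at the start of the episode above 0.03 m or angle between tin_c's own z axis and vertical above 0.5 rad).
It also fails if it takes over 109 s, if anything falls off the work surface, if the arm or the gripper's body presses on something with over 40 N, if the wrist force passes 120 N, or if a joint passes its speed limit or range.

## Robot

A 6-joint arm with a two-finger parallel gripper is mounted at the origin on the work surface. World frame = base frame: x ahead of the robot, y to its left, z up, the work surface at z = 0. Lengths are in m, angles in rad, forces in N, time in s.
With the tool pointing down it reaches from about 0.3 to 0.875 m from the base axis. Payload 6.4 kg.
Tool frame: the origin (TCP) lies midway between the tips of the shut fingers; the grasp point (between the pads) lies 19 mm behind it; z points along the fingers, y is the line along which they close (so a half turn about z gives the same grasp; the last joint's range is limited). The gripper opens to 85 mm and grips with 20 to 120 N. Pads are 22 mm wide; open, the fingers measure 114 mm over their backs; the gripper's body (76 mm by 85 mm) begins 54 mm behind the grasp point. The pads swing forward as they close: fully open they stand 13 mm farther back than shut.
Start: joints at [-1.543, 0.181, 1.607, -0, 1.354, -0.206], TCP at [0.133, -0.559, 0.231] pointing down, gripper open.
Joint ranges: [-2.99, 2.99], [-0.89, 2.07], [0.3, 2.58], [-1.14, 4.28], [0, 2.63], [-3.12, 3.12]. Speed limits (rad/s): [2.57, 2.57, 3.01, 3.14, 3.14, 3.14].

## Interface

Orientations are given as a unit quaternion [w, x, y, z].
In Python, from bench import status, camera, ctrl gives the robot as it stands. The module is installed in compiled form; this text tells all that it offers.
- The arm moves only by the shell command python3 -m handwheel 'ROWS'. ROWS is JSON, a list that holds one entry, the list of rows, each a list of 7 numbers: the opening, from -1 (shut) to 1 (fully open), then the shift along the tool's x, y, z in cm, then the turn, a rotation vector about the tool's x, y, z in degrees. A call has 1 to 10 rows; each row is the pose to reach, as a shift and turn from the pose commanded when the call began, along the tool's axes at that moment; what a row does not reach only later rows make up. A row lasts 1/8 s, in which the tool goes at most 62.5 mm and 10.7 degrees, less where a joint would pass 70% of its speed; a pose out of reach is approached as far as the arm can. A call with a gripper value outside its range is refused whole. The fingers move at their own pace and stop on an object; the grip force is fixed at half the most. Time passes only in rows, so rows that repeat a pose let the fingers close. It gives the time, the measured TCP pose, the force, the opening and the grip force at its end, in the units of the state.
- status.get_obs(): the state, without advancing time (a new reading comes with each control period).
- camera(name): name is "scene" or "top" or "wrist"; returns a dict with "frame" (400x640x3 uint8, blue, green, red), "depth" (400x640 float32, m along the optical axis (not along the pixel's ray), 0 where there is no reading), "fx", "fy", "cx", "cy" (pixels), "extrinsics" (4x4, takes a point from camera to world coordinates); the wrist camera has in their place "hand_eye" (4x4, takes a point from camera to tool coordinates, whose origin is the TCP and whose axes are the flange's). Camera axes: x right, y down, z forward; pixel columns grow to the right and rows downward; lengths in m; the calibration is good to about 2 mm. A picture is of the moment at which its call begins: read the wrist's pose just before it.
- ctrl.hand_in(): hands the job in; it is judged then, once.
The state is a dict: "time_s": time; "q": joint angles; "dq": joint speeds; "joint_efforts": joint torques, N m; "eef_pos": TCP position; "eef_rot": TCP orientation; "wrist_force": force on the tool from outside, world axes, zero at the start; "torque": the same for the moment, N m; "opening": opening from 0.0 (shut) to 1.0 (fully open); "grasp_force": force on a finger pad.
Only numpy, scipy, OpenCV 4.12 (cv2) and the standard library are available. Lean on these libraries where they do the work, as an engineer would, in place of code of your own. Each camera call takes 0.05 s, during which the arm holds its last target. There are 200 camera calls.

## Working session

There is one attempt and no reset: what is moved stays moved. The work goes in short steps, Python scripts to look and compute and a shell command to move; the robot and the scene stay as the last step left them, time stands still between calls to the robot, and variables do not carry over. Pictures are saved under pics/ and viewed, at most 14 in all, crops included, and the job is handed in when it is done.

```bash
mkdir -p pics; cat > h.py <<'E'
import numpy as np, cv2
from bench import status, camera, ctrl
from scipy.spatial.transform import Rotation as R
def T(s=None):
    s=s or status.get_obs(); w,x,y,z=s["eef_rot"]; M=np.eye(4); M[:3,:3]=R.from_quat([x,y,z,w]).as_matrix(); M[:3,3]=s["eef_pos"]; return M
def snap(n):
    t=T(); c=camera(n); c["X"]=np.array(c["extrinsics"]) if n!="wrist" else t@np.array(c["hand_eye"]); return c
def ray(c,u,v):
    d=c["X"][:3,:3]@np.array([(u-c["cx"])/c["fx"],(v-c["cy"])/c["fy"],1]); return c["X"][:3,3],d
def plane(c,u,v,z):
    o,d=ray(c,u,v); return o+d*(z-o[2])/d[2]
def cloud(c):
    v,u=np.mgrid[0:400,0:640]; d=c["depth"]
    P=np.stack([(u-c["cx"])/c["fx"]*d,(v-c["cy"])/c["fy"]*d,d],-1)
    W=P@c["X"][:3,:3].T+c["X"][:3,3]; W[d==0]=np.nan; return W
def go(p,yaw=None):
    """shift in cm in tool axes to world p"""
    t=T(); return np.round((t[:3,:3].T@(np.array(p)-t[:3,3]))*100,2)
E
python3 - <<'E'
from h import *
s=status.get_obs(); print(s["time_s"],np.round(T(),3),s["opening"])
for n in["scene","top","wrist"]:
    c=snap(n); cv2.imwrite(f"pics/{n}0.png",c["frame"]); np.savez(f"{n}0.npz",**c); print(n,c["fx"],np.round(c["X"],3).tolist(),(c["depth"]>0).mean())
E
```

```text
0.0 [[ 0.973  0.232 -0.     0.133]
 [ 0.232 -0.973  0.002 -0.559]
 [ 0.    -0.002 -1.     0.23 ]
 [ 0.     0.     0.     1.   ]] 1.0001715536203784
scene 416.68844466757 [[-0.75, 0.554, -0.36, 0.853], [0.661, 0.616, -0.429, 0.38], [-0.016, -0.56, -0.828, 0.854], [0.0, 0.0, 0.0, 1.0]] 0.99603125
top 368.57199865900617 [[-0.002, -0.996, 0.091, 0.419], [-1.0, 0.001, -0.011, 0.011], [0.011, -0.091, -0.996, 0.975], [0.0, 0.0, 0.0, 1.0]] 0.9959140625
wrist 283.3700177084559 [[0.232, -0.936, -0.265, 0.2], [-0.973, -0.223, -0.063, -0.543], [-0.0, 0.272, -0.962, 0.374], [0.0, 0.0, 0.0, 1.0]] 0.99626171875
```

View pics/top0.png

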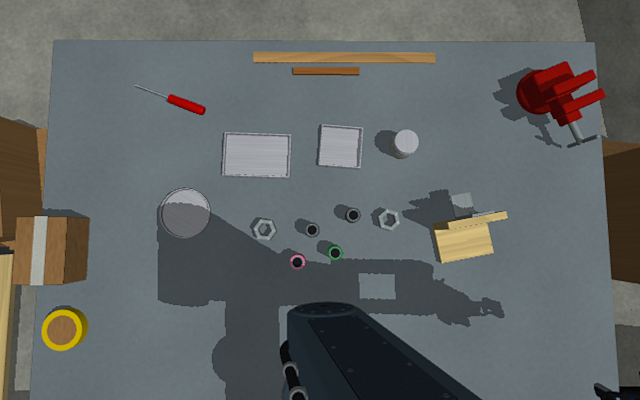

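View pics/scene0.png

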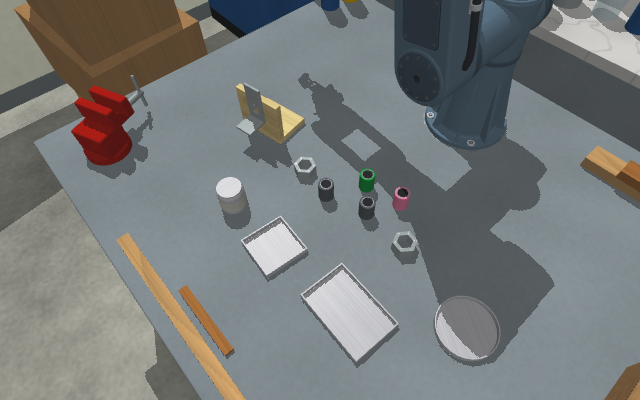

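Seen in top: oblong tray (257,155), square tray (340,146), round tray (186,212), tin (405,144), nuts (263,229) and (388,219), panel (465,240) with bracket (462,205). Taken for sockets: dark (312,230), dark (353,214), green (335,253), pink (298,262); I choose the two dark ones.

```bash
python3 - <<'E'
from h import *
from scipy import ndimage as nd
def load(n): return dict(np.load(f"{n}0.npz"))
for n in["top","scene"]:
    c=load(n); W=cloud(c)
    m=(W[...,2]>.007)&(W[...,2]<.2)&(W[...,0]>.2)&(W[...,0]<.85)&(abs(W[...,1])<.5)
    L,k=nd.label(m); print(n)
    for i in range(1,k+1):
        q=L==i
        if q.sum()<30: continue
        v,u=np.where(q); P=W[q]; h=np.percentile(P[:,2],95); t=P[P[:,2]>h-.006]
        r=cv2.minAreaRect((P[:,:2]*1000).astype(np.float32))
        print("px",int(u.mean()),int(v.mean()),"n",q.sum(),"h",round(h,4),"topmid",np.round((t.max(0)+t.min(0))[:2]/2,4),"rect",np.round(r[0]),np.round(r[1]),round(r[2],1),"bgr",c["frame"][q].mean(0).astype(int))
c=load("top");s=load("scene")
f=c["frame"][110:290,140:530]; f=cv2.resize(f,(780,360)); cv2.imwrite("pics/crop1.png",f)
# board cloud
W=cloud(s); m=(W[...,2]>.03)&(W[...,2]<.2)&(W[...,0]>.2)&(W[...,0]<.6)&(W[...,1]<-.2)&(W[...,1]>-.55)
hsv=cv2.cvtColor(s["frame"],cv2.COLOR_BGR2HSV)
for nm,mm in[("wood",m&(hsv[...,1]>70)),("steel",m&(hsv[...,1]<70))]:
    P=W[mm]; print(nm,len(P),P.min(0).round(3),P.max(0).round(3)); A=P-P.mean(0);print(np.linalg.svd(A)[2][2].round(3) if len(P)<5000 else '')
E
```

```text
top
px 181 101 n 434 h 0.0272 topmid [0.7621 0.3712] rect [778. 412.] [187.  26.] 68.2 bgr [ 28  29 142]
px 341 145 n 253 h 0.0178 topmid [ 0.6496 -0.0397] rect [649. -39.] [110. 111.] 85.3 bgr [149 145 142]
px 403 143 n 655 h 0.0727 topmid [ 0.6493 -0.2013] rect [ 647. -199.] [63. 64.] 88.6 bgr [143 139 137]
px 255 153 n 381 h 0.0179 topmid [0.6256 0.1834] rect [626. 184.] [177. 117.] 88.0 bgr [140 136 133]
px 171 207 n 174 h 0.0178 topmid [0.4727 0.3807] rect [482. 390.] [ 80. 129.] 66.6 bgr [102 100  98]
px 464 230 n 2922 h 0.1318 topmid [ 0.4489 -0.346 ] rect [ 435. -350.] [165. 142.] 10.6 bgr [110 154 170]
px 202 218 n 107 h 0.0173 topmid [0.4646 0.3377] rect [456. 328.] [ 46. 122.] 67.5 bgr [99 96 94]
px 352 214 n 190 h 0.0534 topmid [ 0.4658 -0.0668] rect [464. -67.] [36. 37.] 13.3 bgr [66 63 59]
px 388 219 n 247 h 0.0307 topmid [ 0.4528 -0.1613] rect [ 454. -161.] [56. 50.] 72.3 bgr [133 132 123]
px 264 229 n 235 h 0.0308 topmid [0.429  0.1581] rect [428. 157.] [55. 50.] 23.9 bgr [132 131 122]
px 312 229 n 178 h 0.0532 topmid [0.4285 0.0362] rect [429.  36.] [35. 35.] 0.0 bgr
[... 769 characters left out ...]
t [348.  75.] [38. 37.] 57.0 bgr [ 89  74 115]
px 366 206 n 326 h 0.0528 topmid [0.4278 0.0386] rect [428.  39.] [37. 37.] 64.6 bgr [71 68 65]
px 274 245 n 434 h 0.0173 topmid [ 0.6477 -0.0377] rect [648. -38.] [113. 111.] 85.3 bgr [163 160 159]
px 403 243 n 401 h 0.0302 topmid [0.4285 0.1597] rect [429. 160.] [56. 51.] 80.9 bgr [132 132 125]
px 349 310 n 656 h 0.0174 topmid [0.6245 0.1847] rect [625. 185.] [177. 118.] 88.1 bgr [164 161 160]
px 468 327 n 507 h 0.0173 topmid [0.4718 0.3698] rect [472. 369.] [129. 129.] 28.3 bgr [128 125 125]
wood 839 [ 0.424 -0.413  0.03 ] [ 0.469 -0.273  0.134]
[-0.976 -0.214 -0.047]
steel 812 [ 0.435 -0.414  0.038] [ 0.519 -0.307  0.17 ]
[0.952 0.06  0.3  ]
```

View pics/crop1.png

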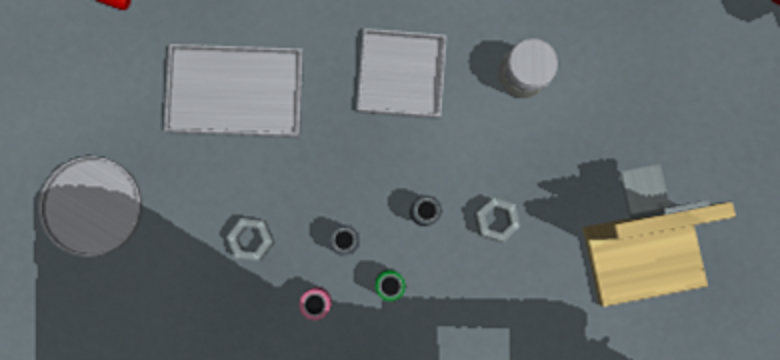

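```bash
python3 -c "
from h import *
print(go([.44,-.16,.23]),go([.44,-.16,.16]))"
```

```text
[ 39.09 -31.7    0.11] [ 39.09 -31.69   7.11]
```

```bash
python3 -m handwheel '[[[1,39,-31.7,0,0,0,0],[1,39,-31.7,0,0,0,0],[1,39,-31.7,0,0,0,0],[1,39,-31.7,0,0,0,0],[1,39,-31.7,0,0,0,0],[1,39,-31.7,0,0,0,0],[1,39,-31.7,0,0,0,0],[1,39,-31.7,7,0,0,0],[1,39,-31.7,7,0,0,0],[1,39,-31.7,7,0,0,0]]]'
cat >> h.py <<'E'
def hexyaw(c,near,ztop=.028):
    """nut: bright top face -> centre and flat-normal yaw (mod 60) by projecting its contour on the top plane"""
    W=cloud(c); m=(W[...,2]>ztop-.006)&(W[...,2]<ztop+.012)&(np.hypot(W[...,0]-near[0],W[...,1]-near[1])<.045)
    k,_=cv2.findContours(m.astype(np.uint8),cv2.RETR_EXTERNAL,cv2.CHAIN_APPROX_NONE); k=max(k,key=cv2.contourArea)
    P=np.array([plane(c,u,v,ztop)[:2] for u,v in k[:,0]])*1000
    h=cv2.convexHull(P.astype(np.float32)); M=cv2.moments(h); ctr=np.array([M["m10"],M["m01"]])/M["m00"]
    a=np.radians(np.arange(0,60,.5)); w=[sum(np.ptp(h[:,0]@[np.cos(t+j),np.sin(t+j)]) for j in(0,np.pi/3,2*np.pi/3))/3 for t in a]
    i=int(np.argmin(w)); return ctr.round(1),np.degrees(a[i]),round(w[i],1),round(max(w),1),round(float(np.nanmedian(W[...,2][m])),4)
E
python3 - <<'E'
from h import *
print(np.round(T(),3))
c=snap("wrist"); cv2.imwrite("pics/w1.png",c["frame"]); print(hexyaw(c,(.453,-.16)))
for n in("top","scene"): c=snap(n); print(hexyaw(c,(.429,.159)),hexyaw(c,(.453,-.16)))
E
```

```text
time_s: 1.4
eef_pos: [0.4382, -0.1584, 0.1591]
eef_rot: [-0.002, 0.993, 0.118, -0.002]
wrist_force: [0.1, -0.3, -0.0]
opening: 1.002
grasp_force: 0.0
[[ 0.972  0.235 -0.004  0.438]
 [ 0.235 -0.972  0.003 -0.158]
 [-0.003 -0.004 -1.     0.159]
 [ 0.     0.     0.     1.   ]]
(array([ 452.7, -161.4]), np.float64(42.0), np.float64(50.5), np.float64(57.5), 0.029)
(array([428.9, 157.5]), np.float64(53.5), np.float64(50.2), np.float64(56.1), 0.0281) (array([ 464.3, -153.7]), np.float64(36.0), np.float64(36.0), np.float64(38.4), 0.0281)
(array([429. , 159.7]), np.float64(55.0), np.float64(51.5), np.float64(56.9), 0.028) (array([ 453.1, -157.9]), np.float64(47.5), np.float64(52.8), np.float64(57.6), 0.0277)
```

View pics/w1.png

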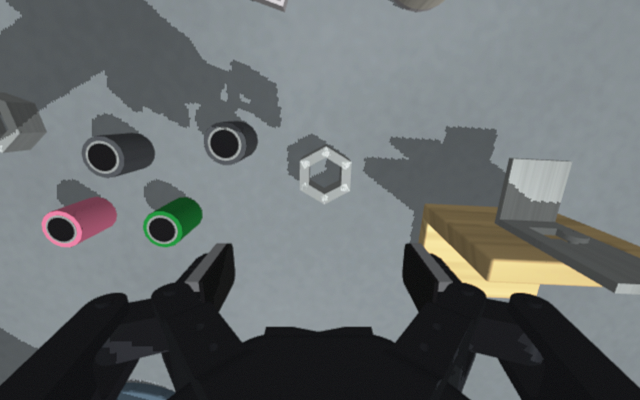

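Wrist view: nut at (325,175) with flats left/right, i.e. already nearly along the closing axis; dark sockets (103,155), (230,143), green (172,223), pink (80,222) – choice of the dark pair confirmed.

```bash
python3 -c "
from h import *
s=status.get_obs(); print(s['eef_pos'],go([.4527,-.160,.03]),go([.4527,-.160,.001]))"
```

```text
[ 0.43940749 -0.1616      0.16223977] [ 1.32  0.14 13.23] [ 1.32  0.13 16.13]
```

```bash
python3 -m handwheel '[[[1,1.3,0.1,6,0,0,1.4],[1,1.3,0.1,11,0,0,1.4],[1,1.3,0.1,14,0,0,1.4],[1,1.3,0.1,16,0,0,1.4],[1,1.3,0.1,16,0,0,1.4],[0,1.3,0.1,16,0,0,1.4],[-1,1.3,0.1,16,0,0,1.4],[-1,1.3,0.1,16,0,0,1.4],[-1,1.3,0.1,16,0,0,1.4],[-1,1.3,0.1,16,0,0,1.4]]]'; python3 -c "
from h import *
print(np.round(T(),3))"
```

```text
time_s: 2.8
eef_pos: [0.4534, -0.1598, 0.0031]
eef_rot: [0.001, 0.995, 0.105, 0.001]
wrist_force: [-1.9, -1.4, 5.6]
opening: 0.57
grasp_force: 62.6
[[ 0.978  0.208  0.003  0.453]
 [ 0.208 -0.978 -0.002 -0.16 ]
 [ 0.002  0.003 -1.     0.003]
 [ 0.     0.     0.     1.   ]]
```

```bash
python3 -c "
from h import *
for z in(.12,.03,.007): print(go([.625,.144,z]))"
```

```text
[ 23.13 -26.11 -11.71]
[ 23.11 -26.14  -2.71]
[ 23.11 -26.14  -0.41]
```

```bash
python3 -m handwheel '[[[-1,0,0,-6,0,0,0],[-1,0,0,-11,0,0,0],[-1,23.1,-26.1,-11,0,0,-78],[-1,23.1,-26.1,-11,0,0,-78],[-1,23.1,-26.1,-11,0,0,-78],[-1,23.1,-26.1,-11,0,0,-78],[-1,23.1,-26.1,-11,0,0,-78],[-1,23.1,-26.1,-11,0,0,-78],[-1,23.1,-26.1,-11,0,0,-78],[-1,23.1,-26.1,-11,0,0,-78]]]'; python3 -m handwheel '[[[-1,0,0,0,0,0,0],[-1,0,0,0,0,0,0]]]'; python3 -c "
from h import *
print(np.round(T(),3))
for z in(.03,.007): print(go([.625,.144,z]))"
```

```text
time_s: 4.05
eef_pos: [0.6235, 0.1456, 0.1114]
eef_rot: [-0.0, 0.705, 0.709, -0.0]
wrist_force: [-0.3, -0.8, -2.7]
opening: 0.572
grasp_force: 64.0
time_s: 4.3
eef_pos: [0.6237, 0.1446, 0.1115]
eef_rot: [0.0, 0.708, 0.707, 0.0]
wrist_force: [0.9, -0.7, -1.6]
opening: 0.571
grasp_force: 64.0
[[ 0.001  1.     0.     0.624]
 [ 1.    -0.001 -0.     0.145]
 [-0.     0.    -1.     0.112]
 [ 0.     0.     0.     1.   ]]
[-0.06  0.13  8.15]
[-0.06  0.13 10.45]
```

```bash
python3 -m handwheel '[[[-1,0,0.1,6,0,0,0],[-1,0,0.1,9,0,0,0],[-1,0,0.1,10.4,0,0,0],[-1,0,0.1,10.4,0,0,0],[-1,0,0.1,10.5,0,0,0],[0.36,0,0.1,10.5,0,0,0],[0.36,0,0.1,10.5,0,0,0],[0.36,0,0.1,10.5,0,0,0],[0.36,0,0.1,6,0,0,0],[0.36,0,0.1,0,0,0,0]]]'; python3 - <<'E'
from h import *
c=snap("wrist"); print(hexyaw(c,(.625,.144),.031))
print(np.round(T(),3))
print(go([.429,.159,.14]),go([.429,.159,.12]))
E
```

```text
time_s: 5.55
eef_pos: [0.6232, 0.1446, 0.1105]
eef_rot: [-0.001, 0.707, 0.707, -0.002]
wrist_force: [0.9, 0.0, 0.7]
opening: 0.683
grasp_force: 0.0
(array([625.3, 144.3]), np.float64(0.0), np.float64(51.1), np.float64(57.8), 0.0321)
[[-0.     1.     0.011  0.629]
 [ 1.     0.     0.     0.145]
 [ 0.     0.011 -1.     0.122]
 [ 0.     0.     0.     1.   ]]
[  1.39 -20.    -2.07] [  1.39 -20.02  -0.07]
```

```bash
python3 -m handwheel '[[[1,1.4,-20,-2,0,0,0],[1,1.4,-20,-2,0,0,0],[1,1.4,-20,-2,0,0,6],[1,1.4,-20,-2,0,0,6],[1,1.4,-20,-2,0,0,6],[1,1.4,-20,-2,0,0,6]]]'; python3 - <<'E'
from h import *
c=snap("wrist"); print(hexyaw(c,(.429,.159)))
print(np.round(T(),3))
print(go([.429,.159,.001]))
E
```

```text
time_s: 6.35
eef_pos: [0.4268, 0.1586, 0.1319]
eef_rot: [0.001, 0.743, 0.669, 0.001]
wrist_force: [0.2, -0.3, -0.4]
opening: 1.001
grasp_force: 0.0
(array([428.6, 158.4]), np.float64(53.0), np.float64(50.8), np.float64(57.7), 0.0291)
[[ 0.105  0.994  0.001  0.427]
 [ 0.994 -0.105  0.     0.159]
 [ 0.     0.001 -1.     0.132]
 [ 0.     0.     0.     1.   ]]
[ 0.07  0.22 13.07]
```

```bash
python3 -m handwheel '[[[1,0,0.2,6,0,0,1],[1,0,0.2,10.5,0,0,1],[1,0,0.2,13,0,0,1],[1,0,0.2,13,0,0,1],[0,0,0.2,13,0,0,1],[-1,0,0.2,13,0,0,1],[-1,0,0.2,13,0,0,1],[-1,0,0.2,13,0,0,1],[-1,0,0.2,7,0,0,1],[-1,0,0.2,1,0,0,1]]]'; python3 -c "
from h import *
print(np.round(T(),3),go([.625,.224,.12]))"
```

```text
time_s: 7.65
eef_pos: [0.4256, 0.1584, 0.122]
eef_rot: [-0.001, 0.749, 0.663, -0.001]
wrist_force: [1.7, 0.0, -1.6]
opening: 0.575
grasp_force: 64.2
[[ 0.122  0.993 -0.003  0.426]
 [ 0.993 -0.122 -0.     0.158]
 [-0.001 -0.003 -1.     0.122]
 [ 0.     0.     0.     1.   ]] [ 8.94 19.    0.14]
```

```bash
python3 -m handwheel '[[[-1,8.9,18.8,0,0,0,-7],[-1,8.9,18.8,0,0,0,-7],[-1,8.9,18.8,0,0,0,-7],[-1,8.9,18.8,0,0,0,-7],[-1,8.9,18.8,0,0,0,-7],[-1,8.9,18.8,0,0,0,-7]]]'; python3 -c "
from h import *
print(np.round(T(),3),go([.625,.224,.007]))"
```

```text
time_s: 8.4
eef_pos: [0.6227, 0.2237, 0.1208]
eef_rot: [-0.001, 0.707, 0.707, -0.001]
wrist_force: [-0.2, 0.2, -2.8]
opening: 0.575
grasp_force: 64.4
[[-0.     1.    -0.002  0.623]
 [ 1.     0.    -0.     0.224]
 [-0.    -0.002 -1.     0.121]
 [ 0.     0.     0.     1.   ]] [ 0.04  0.25 11.38]
```

```bash
python3 -m handwheel '[[[-1,0,0.2,6,0,0,0],[-1,0,0.2,10,0,0,0],[-1,0,0.2,11.3,0,0,0],[-1,0,0.2,11.4,0,0,0],[-1,0,0.2,11.4,0,0,0],[0.36,0,0.2,11.4,0,0,0],[0.36,0,0.2,11.4,0,0,0],[0.36,0,0.2,11.4,0,0,0],[0.36,0,0.2,6,0,0,0],[0.36,0,0.2,0,0,0,0]]]'; python3 - <<'E'
from h import *
c=snap("wrist"); print(hexyaw(c,(.625,.224),.031),hexyaw(c,(.625,.144),.031))
cv2.imwrite("pics/w2.png",c["frame"])
print(np.round(T(),3)); print(go([.428,.0378,.13]))
E
```

```text
time_s: 9.65
eef_pos: [0.6251, 0.2237, 0.1212]
eef_rot: [-0.001, 0.707, 0.707, -0.001]
wrist_force: [0.8, 0.2, -0.3]
opening: 0.673
grasp_force: 0.0
(array([625.6, 223.5]), np.float64(59.00000000000001), np.float64(51.0), np.float64(57.6), 0.0321) (array([625.4, 145.1]), np.float64(59.5), np.float64(52.5), np.float64(59.2), 0.0321)
[[-0.     1.     0.012  0.631]
 [ 1.     0.     0.002  0.225]
 [ 0.002  0.012 -1.     0.132]
 [ 0.     0.     0.     1.   ]]
[-18.71 -20.28  -0.05]
```

View pics/w2.png

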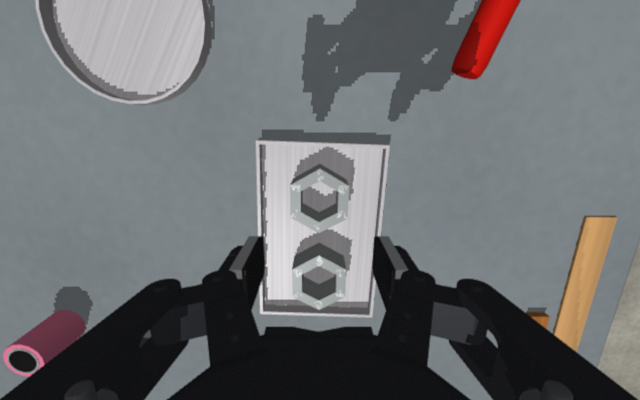

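Both nuts lie flat in the oblong tray (at px (320,195) and (320,278)). Next the dark sockets.

```bash
python3 -m handwheel '[[[0.45,-18.7,-19.8,0,0,0,0],[0.45,-18.7,-19.8,0,0,0,0],[0.45,-18.7,-19.8,0,0,0,0],[0.45,-18.7,-19.8,0,0,0,0],[0.45,-18.7,-19.8,0,0,0,0],[0.45,-18.7,-19.8,0,0,0,0]]]'
cat >> h.py <<'E'
def circ(c,near,ztop,dark=True):
    W=cloud(c); m=(W[...,2]>ztop-.006)&(W[...,2]<ztop+.012)&(np.hypot(W[...,0]-near[0],W[...,1]-near[1])<.03)
    k,_=cv2.findContours(m.astype(np.uint8),cv2.RETR_EXTERNAL,cv2.CHAIN_APPROX_NONE); k=max(k,key=cv2.contourArea)
    P=np.array([plane(c,u,v,ztop)[:2] for u,v in k[:,0]],np.float32)*1000
    (x,y),a,_=cv2.fitEllipse(cv2.convexHull(P)); return np.round([x,y,*a],1),np.round(c["frame"][m].mean(0)),round(float(np.nanmedian(W[...,2][m])),4)
E
python3 - <<'E'
from h import *
c=snap("wrist"); print(circ(c,(.428,.0375),.05))
for n in("top","scene"):
  c=snap(n)
  try: print(n,circ(c,(.428,.0375),.05))
  except Exception as e: print(n,e)
print(np.round(T(),3)); print(go([.428,.0378,.012]))
E
```

```text
time_s: 10.45
eef_pos: [0.4278, 0.0362, 0.1216]
eef_rot: [0.0, 0.708, 0.706, 0.0]
wrist_force: [0.8, 0.2, -0.5]
opening: 0.723
grasp_force: 0.0
(array([427.4,  37.1,  37.1,  39.1]), array([87., 84., 82.]), 0.0516)
top max() iterable argument is empty
scene (array([428.4,  39. ,  37. ,  40.4]), array([83., 80., 76.]), 0.0507)
[[-0.     1.     0.002  0.429]
 [ 1.     0.    -0.     0.037]
 [-0.     0.002 -1.     0.122]
 [ 0.     0.     0.     1.   ]]
[ 0.06 -0.15 10.98]
```

```bash
python3 -m handwheel '[[[0.45,0.05,-0.1,5,0,0,0],[0.45,0.05,-0.1,9,0,0,0],[0.45,0.05,-0.1,11,0,0,0],[0.45,0.05,-0.1,11,0,0,0],[0,0.05,-0.1,11,0,0,0],[-1,0.05,-0.1,11,0,0,0],[-1,0.05,-0.1,11,0,0,0],[-1,0.05,-0.1,11,0,0,0],[-1,0.05,-0.1,6,0,0,0],[-1,0.05,-0.1,0,0,0,0]]]'; python3 -c "
from h import *
print(np.round(T(),3),go([.472,.397,.12]))"
```

```text
time_s: 11.85
eef_pos: [0.4254, 0.0376, 0.1213]
eef_rot: [-0.002, 0.707, 0.707, -0.001]
wrist_force: [1.8, -1.0, -2.0]
opening: 0.43
grasp_force: 60.7
[[ 0.     1.    -0.004  0.425]
 [ 1.    -0.     0.001  0.038]
 [ 0.001 -0.004 -1.     0.121]
 [ 0.     0.     0.     1.   ]] [35.94  4.65  0.13]
```

```bash
python3 -m handwheel '[[[-1,35.9,4.4,0,0,0,0],[-1,35.9,4.4,0,0,0,0],[-1,35.9,4.4,0,0,0,0],[-1,35.9,4.4,0,0,0,0],[-1,35.9,4.4,0,0,0,0],[-1,35.9,4.4,0,0,0,0],[-1,35.9,4.4,0,0,0,0],[-1,35.9,4.4,0,0,0,0]]]'; python3 -c "
from h import *
print(np.round(T(),3),go([.472,.397,.0155]))"
```

```text
time_s: 12.85
eef_pos: [0.4704, 0.3958, 0.1205]
eef_rot: [-0.0, 0.707, 0.707, -0.001]
wrist_force: [-0.5, -0.3, -3.3]
opening: 0.43
grasp_force: 61.0
[[-0.001  1.    -0.001  0.47 ]
 [ 1.     0.001 -0.001  0.396]
 [-0.001 -0.001 -1.     0.121]
 [ 0.     0.     0.     1.   ]] [ 0.13  0.17 10.5 ]
```

```bash
python3 -m handwheel '[[[-1,0.1,0.1,5,0,0,0],[-1,0.1,0.1,9,0,0,0],[-1,0.1,0.1,10.4,0,0,0],[-1,0.1,0.1,10.5,0,0,0],[-1,0.1,0.1,10.5,0,0,0],[0.3,0.1,0.1,10.5,0,0,0],[0.3,0.1,0.1,10.5,0,0,0],[0.3,0.1,0.1,10.5,0,0,0],[0.3,0.1,0.1,5,0,0,0],[0.3,0.1,0.1,0,0,0,0]]]'; python3 - <<'E'
from h import *
c=snap("wrist"); print(circ(c,(.472,.397),.053)); print(go([.4653,-.066,.12]))
E
```

```text
time_s: 14.1
eef_pos: [0.4719, 0.3973, 0.1222]
eef_rot: [-0.0, 0.707, 0.707, -0.001]
wrist_force: [1.2, 0.0, 0.8]
opening: 0.652
grasp_force: 0.0
(array([473.3, 396.8,  37.4,  38.9]), array([81., 79., 76.]), 0.0546)
[-46.58  -1.08   0.8 ]
```

```bash
python3 -m handwheel '[[[0.45,-46.4,-0.7,0,0,0,0],[0.45,-46.4,-0.7,0,0,0,0],[0.45,-46.4,-0.7,0,0,0,0],[0.45,-46.4,-0.7,0,0,0,0],[0.45,-46.4,-0.7,0,0,0,0],[0.45,-46.4,-0.7,0,0,0,0],[0.45,-46.4,-0.7,0,0,0,0],[0.45,-46.4,-0.7,0,0,0,0],[0.45,-46.4,-0.7,0,0,0,0]]]'
python3 - <<'E'
from h import *
c=snap("wrist"); print(circ(c,(.4653,-.066),.05))
print(np.round(T(),3)); print(go([.4650,-.066,.012]))
E
```

```text
time_s: 15.28
eef_pos: [0.4654, -0.0684, 0.1215]
eef_rot: [0.0, 0.708, 0.706, 0.0]
wrist_force: [0.1, -0.2, 0.1]
opening: 0.725
grasp_force: 0.0
(array([464.5, -66.6,  37.2,  38.8]), array([83., 81., 78.]), 0.0516)
[[ 0.002  1.     0.     0.465]
 [ 1.    -0.002  0.    -0.067]
 [ 0.     0.    -1.     0.121]
 [ 0.     0.     0.     1.   ]]
[ 0.1  -0.02 10.93]
```

```bash
python3 -m handwheel '[[[0.45,0.1,0,5,0,0,0],[0.45,0.1,0,9,0,0,0],[0.45,0.1,0,11,0,0,0],[0.45,0.1,0,11,0,0,0],[0,0.1,0,11,0,0,0],[-1,0.1,0,11,0,0,0],[-1,0.1,0,11,0,0,0],[-1,0.1,0,11,0,0,0],[-1,0.1,0,6,0,0,0],[-1,0.1,0,0,0,0,0]]]'; python3 -c "
from h import *
print(np.round(T(),3),go([.472,.343,.12]))"
```

```text
time_s: 16.58
eef_pos: [0.4638, -0.0651, 0.1215]
eef_rot: [-0.002, 0.707, 0.707, -0.001]
wrist_force: [0.9, -0.5, -2.8]
opening: 0.432
grasp_force: 60.9
[[ 0.     1.    -0.003  0.464]
 [ 1.    -0.     0.001 -0.065]
 [ 0.001 -0.003 -1.     0.122]
 [ 0.     0.     0.     1.   ]] [40.81  0.81  0.2 ]
```

```bash
python3 -m handwheel '[[[-1,40.8,0.7,0,0,0,0],[-1,40.8,0.7,0,0,0,0],[-1,40.8,0.7,0,0,0,0],[-1,40.8,0.7,0,0,0,0],[-1,40.8,0.7,0,0,0,0],[-1,40.8,0.7,0,0,0,0],[-1,40.8,0.7,0,0,0,0],[-1,40.8,0.7,0,0,0,0],[-1,40.8,0.7,0,0,0,0]]]'; python3 -c "
from h import *
print(np.round(T(),3),go([.472,.343,.0155]))"
```

```text
time_s: 17.7
eef_pos: [0.4718, 0.3418, 0.121]
eef_rot: [0.0, 0.707, 0.707, -0.001]
wrist_force: [-0.5, -0.7, -2.5]
opening: 0.432
grasp_force: 61.2
[[-0.     1.    -0.001  0.472]
 [ 1.     0.    -0.001  0.342]
 [-0.001 -0.001 -1.     0.121]
 [ 0.     0.     0.     1.   ]] [ 0.13  0.02 10.55]
```

```bash
python3 -m handwheel '[[[-1,0.1,0,5,0,0,0],[-1,0.1,0,9,0,0,0],[-1,0.1,0,10.4,0,0,0],[-1,0.1,0,10.5,0,0,0],[-1,0.1,0,10.5,0,0,0],[0.3,0.1,0,10.5,0,0,0],[0.3,0.1,0,10.5,0,0,0],[0.3,0.1,0,10.5,0,0,0],[0.3,0.1,0,5,0,0,0],[0.3,0.1,0,0,0,0,0]]]'; python3 - <<'E'
from h import *
c=snap("wrist"); print(circ(c,(.472,.343),.053),circ(c,(.472,.397),.053)); print(np.round(T(),3))
# bracket: steel & board geometry from both fixed views
for n in("top","scene"):
  c=snap(n); W=cloud(c); h=cv2.cvtColor(c["frame"],cv2.COLOR_BGR2HSV)
  m=(W[...,2]>.137)&(W[...,2]<.2)&(W[...,0]>.4)&(W[...,0]<.52)&(W[...,1]<-.25)&(W[...,1]>-.45)
  P=W[m]; print(n,len(P)); 
  if len(P)<5: continue
  r=cv2.minAreaRect((P[:,:2]*1000).astype(np.float32)); print("plate",np.round(r[0]),np.round(r[1]),r[2],P.min(0).round(4),P.max(0).round(4))
  m=(W[...,2]>.04)&(W[...,2]<.085)&(W[...,0]>.46)&(W[...,0]<.56)&(W[...,1]<-.25)&(W[...,1]>-.45)
  P=W[m]; r=cv2.minAreaRect((P[:,:2]*1000).astype(np.float32)); print("foot",len(P),np.round(r[0]),np.round(r[1]),r[2],np.median(P[:,2]).round(4))
  m=(W[...,2]>.124)&(W[...,2]<.136)&(h[...,1]>70)&(W[...,0]>.4)&(W[...,0]<.52)&(W[...,1]<-.25)&(W[...,1]>-.45)
  P=W[m]; r=cv2.minAreaRect((P[:,:2]*1000).astype(np.float32)); print("board top",len(P),np.round(r[0]),np.round(r[1]),r[2],np.median(P[:,2]).round(4))
E
```

```text
time_s: 18.95
eef_pos: [0.4719, 0.3433, 0.1222]
eef_rot: [-0.0, 0.707, 0.707, -0.001]
wrist_force: [0.5, 0.5, 0.6]
opening: 0.647
grasp_force: 0.0
(array([473.5, 341.5,  37.4,  38.9]), array([82., 79., 77.]), 0.0546) (array([473.4, 396.2,  37.2,  37.4]), array([64., 62., 60.]), 0.0545)
[[-0.     1.     0.01   0.476]
 [ 1.     0.     0.004  0.345]
 [ 0.004  0.01  -1.     0.13 ]
 [ 0.     0.     0.     1.   ]]
top 81
plate [ 462. -344.] [ 6. 51.] 11.053342819213867 [ 0.4541 -0.3694  0.1375] [ 0.4684 -0.3189  0.17  ]
foot 438 [ 490. -339.] [54. 52.] 10.157483100891113 0.0625
board top 463 [ 448. -346.] [ 18. 140.] 10.491666793823242 0.13
scene 169
plate [ 460. -342.] [ 9. 52.] 10.694539070129395 [ 0.4531 -0.3674  0.1372] [ 0.4683 -0.3158  0.1691]
foot 479 [ 491. -361.] [ 60. 103.] 2.410421371459961 0.0627
board top 185 [ 447. -343.] [ 20. 141.] 10.053523063659668 0.1299
```

Both sockets stand in the round tray (tops 54.6 mm, 54 mm apart). Now the bracket: plate centre (0.461,-0.343), yaw 10.5°.

```bash
python3 -m handwheel '[[[0.7,0,0,-6,0,0,0],[0.7,-68.8,-1.2,-11.5,0,0,79.5],[0.7,-68.8,-1.2,-11.5,0,0,79.5],[0.7,-68.8,-1.2,-11.5,0,0,79.5],[0.7,-68.8,-1.2,-11.5,0,0,79.5],[0.7,-68.8,-1.2,-11.5,0,0,79.5],[0.7,-68.8,-1.2,-11.5,0,0,79.5],[0.7,-68.8,-1.2,-11.5,0,0,79.5],[0.7,-68.8,-1.2,-11.5,0,0,79.5],[0.7,-68.8,-1.2,-11.5,0,0,79.5]]]';  python3 -m handwheel '[[[0.7,0,0,0,0,0,0],[0.7,0,0,0,0,0,0],[0.7,0,0,0,0,0,0]]]'; python3 - <<'E'
from h import *
t=T(); print(np.round(t,3)); c=snap("wrist"); cv2.imwrite("pics/w3.png",c["frame"])
W=cloud(c); m=(W[...,2]>.145)&(W[...,2]<.185)&(W[...,0]>.42)&(W[...,0]<.5)&(W[...,1]<-.29)&(W[...,1]>-.4)
P=W[m]; r=cv2.minAreaRect((P[:,:2]*1000).astype(np.float32)); print(len(P),r,P.min(0),P.max(0))
n=np.array([.983,.182]); p=np.array([.461,-.343])+.003*n
print(go([*p,.133]), np.degrees(np.arctan2(t[1,0],t[0,0])))
E
```

```text
time_s: 20.35
eef_pos: [0.4615, -0.2188, 0.225]
eef_rot: [-0.001, 0.996, 0.091, -0.001]
wrist_force: [2.2, 0.3, 0.7]
opening: 0.85
grasp_force: 0.0
time_s: 20.72
eef_pos: [0.4622, -0.2156, 0.2253]
eef_rot: [-0.001, 0.996, 0.092, -0.001]
wrist_force: [-1.0, 1.1, 0.0]
opening: 0.852
grasp_force: 0.0
[[ 0.983  0.184 -0.001  0.462]
 [ 0.184 -0.983  0.001 -0.216]
 [-0.001 -0.001 -1.     0.225]
 [ 0.     0.     0.     1.   ]]
1236 ((461.3171081542969, -344.64923095703125), (6.8296637535095215, 52.08163070678711), 10.80974292755127) [ 0.45331316 -0.36990789  0.1450001 ] [ 0.46882304 -0.31883527  0.17042975]
[-2.18 12.51  9.25] 10.592540577477315
```

View pics/w3.png

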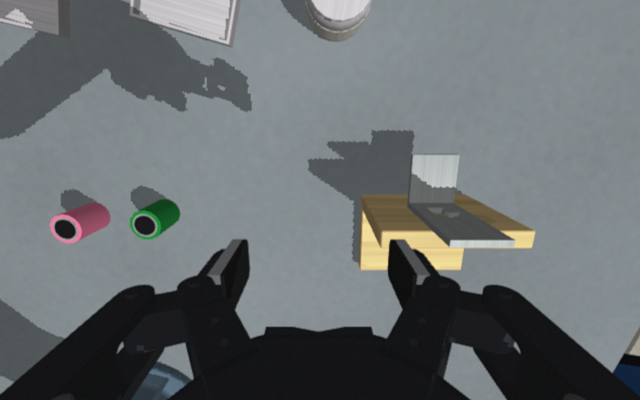

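Wrist view: plate top edge at about (480,242) above the panel (450,225), clear to reach.

```bash
python3 -m handwheel '[[[0.7,-2.2,6,0,0,0,0],[0.7,-2.2,12.6,0,0,0,0],[0.7,-2.2,12.6,0,0,0,0],[0.7,-2.2,12.6,0,0,0,0],[0.7,-2.2,12.6,0,0,0,0],[0.7,-2.2,12.6,0,0,0,0]]]'; python3 - <<'E'
from h import *
c=snap("wrist")
W=cloud(c); m=(W[...,2]>.155)&(W[...,2]<.185)&(W[...,0]>.42)&(W[...,0]<.5)&(W[...,1]<-.29)&(W[...,1]>-.4)
P=W[m]; r=cv2.minAreaRect((P[:,:2]*1000).astype(np.float32)); print(len(P),r,P.min(0),P.max(0))
n=np.array([.983,.182]); p=np.array([.461,-.3443])+.003*n
print(go([*p,.133]))
E
```

```text
time_s: 21.52
eef_pos: [0.464, -0.3437, 0.2264]
eef_rot: [0.0, 0.996, 0.092, 0.0]
wrist_force: [-0.9, -0.2, 1.1]
opening: 0.847
grasp_force: 0.0
817 ((461.331787109375, -344.4747009277344), (6.625826358795166, 49.81898498535156), 10.768077850341797) [ 0.45362707 -0.36896218  0.15500259] [ 0.4686312  -0.31951676  0.17012025]
[-0.   -0.03  9.34]
```

```bash
python3 -m handwheel '[[[0.7,0,0,4,0,0,0],[0.7,0,0,7,0,0,0],[0.7,0,0,8.5,0,0,0],[0.7,0,0,9.3,0,0,0],[0.7,0,0,9.3,0,0,0],[0,0,0,9.3,0,0,0],[-1,0,0,9.3,0,0,0],[-1,0,0,9.3,0,0,0],[-1,0,0,9.3,0,0,0]]]'; python3 -c "
from h import *
print(np.round(T(),4))"
```

```text
time_s: 22.7
eef_pos: [0.4644, -0.3457, 0.1346]
eef_rot: [0.001, 0.996, 0.091, 0.001]
wrist_force: [-0.1, 1.4, 6.5]
opening: 0.569
grasp_force: 61.5
[[ 0.9833  0.1822  0.0018  0.4644]
 [ 0.1822 -0.9833 -0.0017 -0.3457]
 [ 0.0014  0.002  -1.      0.1346]
 [ 0.      0.      0.      1.    ]]
```

```bash
python3 -m handwheel '[[[-1,0,0,-0.4,0,0,0],[-1,0,0,-0.8,0,0,0],[-1,0,0,-1.2,0,0,0],[-1,0,0,-1.6,0,0,0],[-1,0,0,-1.7,0,0,0],[-1,0,0,-1.7,0,0,0],[-1,0,0,-1.7,0,0,0]]]'; python3 - <<'E'
from h import *
print(np.round(T(),4)); 
for n in("scene","wrist"):
  c=snap(n); W=cloud(c); m=(W[...,2]>.155)&(W[...,2]<.205)&(W[...,0]>.42)&(W[...,0]<.5)&(W[...,1]<-.29)&(W[...,1]>-.4)
  m2=(W[...,2]>.05)&(W[...,2]<.1)&(W[...,0]>.48)&(W[...,0]<.54)&(W[...,1]<-.3)&(W[...,1]>-.38)
  print(n,np.nanmedian(W[...,2][m2]),np.nanmax(W[...,2][m]))
E
```

```text
time_s: 23.58
eef_pos: [0.4638, -0.3452, 0.1502]
eef_rot: [0.0, 0.996, 0.091, 0.0]
wrist_force: [1.2, 1.1, -3.7]
opening: 0.57
grasp_force: 62.5
[[ 9.833e-01  1.822e-01  2.000e-04  4.638e-01]
 [ 1.822e-01 -9.833e-01 -3.000e-04 -3.452e-01]
 [ 2.000e-04  3.000e-04 -1.000e+00  1.502e-01]
 [ 0.000e+00  0.000e+00  0.000e+00  1.000e+00]]
scene 0.07786908429515416 0.2049707847936315
wrist 0.07870966397713905 0.2049990574866168
```

```bash
python3 -m handwheel '[[[-1,0,0,-0.15,0,0,0],[-1,0,0,-0.15,0,0,0],[-1,0.4,0,-0.15,0,0,0],[-1,0.8,0,-0.15,0,0,0],[-1,1.2,0,-0.15,0,0,0],[-1,1.6,0,-0.15,0,0,0],[-1,2.2,0,-0.15,0,0,0],[-1,3,0,-0.15,0,0,0],[-1,4,0,-0.15,0,0,0],[-1,4,0,-0.15,0,0,0]]]'; python3 - <<'E'
from h import *
t=T(); print(np.round(t,4)); a=np.radians(-4.7); p=np.array([.6485,-.0385])-.027*np.array([np.cos(a),np.sin(a)])
c=snap("scene"); W=cloud(c); m2=(W[...,2]>.05)&(W[...,2]<.1)&(W[...,0]>.51)&(W[...,0]<.59)&(W[...,1]<-.28)&(W[...,1]>-.38)
P=W[m2];print(len(P),np.nanmedian(W[...,2][m2]),cv2.minAreaRect((P[:,:2]*1000).astype(np.float32)),np.linalg.svd(P-P.mean(0),full_matrices=False)[2][2])
print(p,go([.55,-.2,.24]),go([*p,.2]))
E
```

```text
time_s: 24.92
eef_pos: [0.5039, -0.3376, 0.1516]
eef_rot: [0.0, 0.996, 0.092, 0.0]
wrist_force: [0.3, 0.3, -3.7]
opening: 0.568
grasp_force: 62.5
[[ 9.831e-01  1.831e-01  3.000e-04  5.039e-01]
 [ 1.831e-01 -9.831e-01 -1.000e-04 -3.376e-01]
 [ 2.000e-04  2.000e-04 -1.000e+00  1.516e-01]
 [ 0.000e+00  0.000e+00  0.000e+00  1.000e+00]]
288 0.0788331908460626 ((531.6112670898438, -328.9562072753906), (49.72671890258789, 52.54026412963867), 11.209310531616211) [-0.03534342 -0.00480159 -0.99936369]
[ 0.62159079 -0.03628766] [  7.1  -12.68  -8.85] [ 17.13 -27.46  -4.85]
```

```bash
python3 -m handwheel '[[[-1,0.5,0,-5,0,0,0],[-1,0.5,0,-8.5,0,0,0],[-1,17.4,-27.4,-8.5,0,0,15.2],[-1,17.4,-27.4,-8.5,0,0,15.2],[-1,17.4,-27.4,-8.5,0,0,15.2],[-1,17.4,-27.4,-8.5,0,0,15.2],[-1,17.4,-27.4,-8.5,0,0,15.2],[-1,17.4,-27.4,-8.5,0,0,15.2],[-1,17.4,-27.4,-8.5,0,0,15.2],[-1,17.4,-27.4,-8.5,0,0,15.2]]]'; python3 - <<'E'
from h import *
print(np.round(T(),3)); print(go([.6245,-.0365,.084]),go([.6245,-.0365,.081]))
c=snap("scene"); W=cloud(c); m2=(W[...,2]>.14)&(W[...,2]<.18)&(W[...,0]>.63)&(W[...,0]<.7)&(abs(W[...,1]+.04)<.045)
P=W[m2];print(len(P),np.nanmedian(P,0),cv2.minAreaRect((P[:,:2]*1000).astype(np.float32)))
cv2.imwrite("pics/s4.png",c["frame"][50:350,100:500])
E
```

```text
time_s: 26.22
eef_pos: [0.6238, -0.0383, 0.2365]
eef_rot: [0.0, 0.999, -0.042, -0.0]
wrist_force: [-0.3, 0.5, -3.3]
opening: 0.565
grasp_force: 64.5
[[ 0.997 -0.083 -0.001  0.624]
 [-0.083 -0.997 -0.001 -0.038]
 [-0.001  0.001 -1.     0.236]
 [ 0.     0.     0.     1.   ]]
[ 0.06 -0.19 15.25] [ 0.06 -0.19 15.55]
539 [ 0.65371826 -0.03584318  0.16381897] ((652.4572143554688, -37.984161376953125), (51.70270538330078, 47.85368347167969), 86.1773910522461)
```

View pics/s4.png

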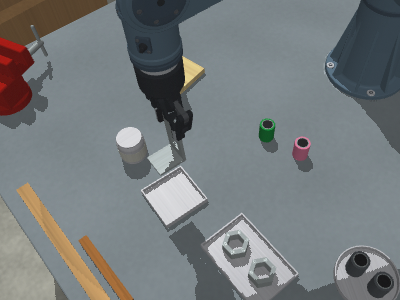

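The bracket is held over the square tray (crop (170,155)), nuts and sockets are in their trays, the tin is untouched.

```bash
python3 -m handwheel '[[[-1,0,-0.1,5,0,0,0],[-1,0,-0.1,10,0,0,0],[-1,0,-0.1,13,0,0,0],[-1,0,-0.1,14.5,0,0,0],[-1,0,-0.1,14.8,0,0,0],[-1,0,-0.1,15.0,0,0,0],[-1,0,-0.1,15.1,0,0,0],[-1,0,-0.1,15.1,0,0,0]]]'; python3 - <<'E'
from h import *
print(np.round(T(),4)[:3,3])
c=snap("scene"); W=cloud(c); m2=(W[...,2]>.007)&(W[...,2]<.04)&(W[...,0]>.635)&(W[...,0]<.67)&(abs(W[...,1]+.04)<.02)
P=W[m2];print(len(P),np.nanmedian(P,0))
E
```

```text
time_s: 27.28
eef_pos: [0.6249, -0.0358, 0.0866]
eef_rot: [0.0, 0.999, -0.041, 0.001]
wrist_force: [-0.1, -0.2, -3.6]
opening: 0.571
grasp_force: 64.4
[ 0.6249 -0.0358  0.0866]
238 [ 0.65258782 -0.03965291  0.01407508]
```

```bash
python3 -m handwheel '[[[-1,0,0,0.2,0,0,0],[-1,0,0,0.3,0,0,0],[-1,0,0,0.35,0,0,0],[-1,0,0,0.4,0,0,0],[-1,0,0,0.4,0,0,0]]]'; python3 - <<'E'
from h import *
c=snap("scene"); W=cloud(c); m2=(W[...,2]>.007)&(W[...,2]<.04)&(W[...,0]>.635)&(W[...,0]<.67)&(abs(W[...,1]+.04)<.02)
P=W[m2];print(len(P),np.nanmedian(P,0),np.linalg.svd(P-P.mean(0),full_matrices=False)[2][2])
E
```

```text
time_s: 27.95
eef_pos: [0.6243, -0.0356, 0.0824]
eef_rot: [-0.0, 0.999, -0.041, 0.0]
wrist_force: [-4.2, 1.5, 5.6]
opening: 0.568
grasp_force: 65.4
230 [ 0.65295355 -0.03979188  0.01003011] [-0.00363477  0.02905448 -0.99957122]
```

Foot touches the floor (upward force). Release and withdraw.

```bash
python3 -m handwheel '[[[0.3,0,0,0.35,0,0,0],[0.6,0,0,0.35,0,0,0],[0.6,0,0,0.35,0,0,0],[0.6,0,0,0.35,0,0,0],[0.6,0,0,-3,0,0,0],[0.6,0,0,-9,0,0,0],[0.6,-6,0,-15,0,0,0],[0.6,-12,0,-15,0,0,0],[0.6,-18,0,-15,0,0,0],[0.6,-18,0,-15,0,0,0]]]'; python3 - <<'E'
from h import *
for n in("scene","top"):
  c=snap(n); cv2.imwrite(f"pics/{n}9.png",c["frame"]); W=cloud(c)
  m=(W[...,2]>.007)&(W[...,2]<.13)&(abs(W[...,0]-.649)<.052)&(abs(W[...,1]+.039)<.05)
  m&=~((W[...,2]<.022)&((abs(W[...,0]-.649)>.045)|(abs(W[...,1]+.039)>.044)))
  P=W[m]; print(n,len(P),cv2.minAreaRect((P[:,:2]*1000).astype(np.float32)),P[:,2].max(),np.linalg.svd(P[P[:,2]<.014]-P[P[:,2]<.014].mean(0),full_matrices=False)[2][2])
  try: print(hexyaw(c,(.625,.224),.031),hexyaw(c,(.625,.144),.031),circ(c,(.472,.343),.053),circ(c,(.472,.397),.053),circ(c,(.648,-.2),.07))
  except Exception as e: print(e)
E
```

```text
time_s: 29.25
eef_pos: [0.4417, -0.0201, 0.2314]
eef_rot: [-0.0, 0.999, -0.041, -0.0]
wrist_force: [0.4, 0.2, 0.6]
opening: 0.801
grasp_force: 0.0
scene 806 ((647.1895751953125, -44.30310821533203), (72.07681274414062, 85.59402465820312), 83.7833251953125) 0.11640515485294256 [-0.00353782 -0.00253907  0.99999052]
(array([625.5, 224.4]), np.float64(59.00000000000001), np.float64(51.1), np.float64(56.9), 0.031) (array([625.2, 145.4]), np.float64(0.0), np.float64(51.3), np.float64(56.9), 0.031) (array([474.7, 341.7,  36.8,  40.1]), array([63., 60., 58.]), 0.0537) (array([474.3, 397. ,  36.9,  39.2]), array([52., 50., 48.]), 0.0537) (array([ 648.3, -198.4,   59. ,   62.1]), array([213., 210., 210.]), 0.0701)
top 435 ((646.9166870117188, -33.48740005493164), (69.75372314453125, 83.62578582763672), 8.090222358703613) 0.11789752171856205 [0.0123253  0.00321923 0.99991886]
(array([624.9, 222. ]), np.float64(0.0), np.float64(50.8), np.float64(55.9), 0.0313) (array([624.8, 143.4]), np.float64(0.0), np.float64(50.4), np.float64(56.3), 0.0313) (array([473.9, 339.3,  36.2,  38.5]), array([50., 48., 45.]), 0.0535) (array([473.7, 394.4,  36.6,  38.8]), array([39., 37., 34.]), 0.054) (array([ 648. , -199.6,   57.6,   60.3]), array([169., 164., 162.]), 0.0702)
```

View pics/scene9.png

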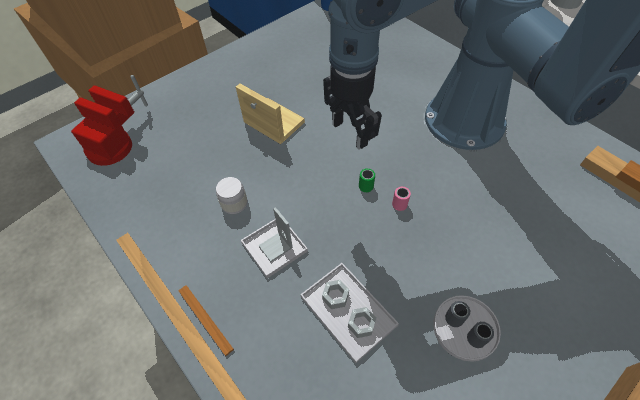

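The final view shows the bracket upright in the square tray (280,238), the nuts flat (335,292), (361,320), the sockets standing (458,311), (483,332), the tin unmoved (231,194).

```bash
python3 -c "
from bench import ctrl
print(ctrl.hand_in())"
```

```text
the job is handed in; nothing more can be done
None
```

The job is handed in at about 29 s of the 109 s: both nuts lie flat in the oblong tray, both dark sockets stand in the round tray, the bracket stands upright on its foot in the square tray, and the tin is where it was; the last camera check agreed, but no verdict came back.

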